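# Uncover the specimen disc and square it to its alignment bar

## Task

Get the specimen box ready for the hardness test: pick up the plug gauge that was left lying on the box's deck and lay it down, without dropping it, on the bench top beside the box. Then lift the recessed hatch out of its seat by its handle, slide it along its channels until it is fully open against the end stop and let it down flat on the deck. Finally turn the disc below by its finger post, whichever way is shorter, until its flat edge lies square against the spring-loaded alignment bar and the bar has come fully forward; leave the ring gauge and the loupe beside the box where they stand.

Things in the scene. Friction and masses are not known exactly. Their poses are not given: they have to be found in the camera images.
- station: Specimen box fixed to the bench, placed and turned differently each time: cream metal body 132 (its x) x 246 (its y) x 71 mm high, origin under its centre at bench level; x points away from the robot, y along its two black channel rails. The hatch covers a square well at its +y end; the flat deck on which the hatch parks is at its -y end. All lengths below are in this box frame unless said.
- seat (a point): Centre of the hatch's seat, box (0, 59, 44) mm: a ledge 9 mm wide round the 98 x 98 mm well (well floor at z = 10 mm), and the floor of a pocket 116 x 116 mm in which the hatch lies with 2 mm of play each side. The seat is 8 mm below the deck: the hatch must rise more than 8 mm to pass over the pocket's edge at y = +1 mm.
- deck (a point): Centre of the dark grey parking deck's surface, box (0, -58, 52) mm; it is 116 mm wide (x) and reaches from y = +1 to -117 mm.
- lip (a point): Inner lower edge of the far rail's lip, box (52, 0, 67) mm. Rails stand along both sides, x = +-58 to 66 mm, full length, top z = 71 mm; their lips overhang inward to x = +-52 mm, underside z = 67 mm, so the 8 mm thick hatch runs in channels and can rise at most 15 mm from its seat.
- end_stop (a point): Inner face of the end wall at the deck's end, box (0, -117, 60) mm; both end walls are 6 mm thick, top z = 67 mm. The fully open hatch touches this one.
- bench_edge (a point): Corner of the grey bench top nearest the robot on its left, world (0.40, 0.11, 0) m. It is free over x = 0.40 to 0.66 m, y = -0.36 to 0.11 m but for the box, ring gauge and loupe. A dial indicator lies at x > 0.64 m, y < -0.26 m. A tall hardness tester stands at y < -0.366 m, a black hard case, 107 mm high, at x > 0.667 m (y = -0.22 to 0.06 m).
- hatch_handle (a point): Centre of the hatch's black handle bar: 13 mm thick (x), 80 mm long (y, along the channels), 11 mm high, on two 11 mm posts at y = +-32 mm, 22 mm clear above the plate. It is over the plate's middle, 36 mm above its underside; axes are the hatch's. In the box frame it is at (0, 59, 80) mm seated and (0, -61, 88) mm lying fully open on the deck: 120 mm of travel to -y.
- hatch: The recessed hatch, a loose grey aluminium plate 112 x 112 x 8 mm with a bar handle on top, about 0.4 kg; origin at the centre of the plate's underside.
- disc (a joint): Angle (rad, no limits, positive counter-clockwise from above) of the steel disc on its upright axis at box (0, 59) mm. Disc: 76 mm diameter, 10 mm thick, top z = 24 mm, one flat edge 31 mm from the axis, 44 mm long. 0: flat towards the robot (-x); at +3.14 or -3.14 it faces the bar (+x): aligned. Stiff, stays where left; 2 to 5 N at the post turn it.
- finger_post (a point): Centre (half-way up) of the finger post on the disc: a black upright pin with a red band, 12 mm diameter, 16 mm high (z = 24 to 40 mm), 20 mm from the disc's axis, opposite the flat. Its x axis points from the disc's axis to the post. When aligned it is at box (-20, 59) mm.
- bar (a joint): Travel (m) towards the disc of the brass alignment bar on the far (+x) side of the well; bar 56 mm long, 9 mm thick, top z = 24 mm, level with the disc. A spring presses it on the disc with about 4 N, which squares the disc over about the last 10 degrees. 0 when it rests on the round rim, 0.007 when it lies fully against the flat.
- gauge_mid (a point): Centre of the plug gauge: pale go/no-go gauge with a hexagonal handle and a red mark, 89 mm long (its y), 20 mm wide (x), 18 mm high, 0.08 kg. At the start it lies on the deck, turned any way. The centre is 9 mm above what it lies on. Take it across the 20 mm.
- plug_gauge: The same plug gauge; origin at the centre of its underside.
- ring_gauge: Steel ring gauge lying flat on the bench beside one end of the box, 52 mm diameter, 16 mm high, origin under its centre; leave it there.
- loupe: Black stand loupe on the bench beside the other end of the box, 44 mm diameter, 31 mm high, origin under its centre; leave it there.

How it is judged:
By the outcome, as a careful person would: the job done as asked, in the order asked, and still so for the second after the job is handed in, with the robot touching nothing.
It also fails if it takes over 58 s, if anything falls off the work surface, if the arm or the gripper's body presses on something with over 40 N, if the wrist force passes 120 N, or if a joint passes its speed limit or range.

## Robot

A 6-joint arm with a two-finger parallel gripper is mounted at the origin on a cart in front of the work surface, level with it; the furniture and walls round the work are solid. World frame = base frame: x ahead of the robot, y to its left, z up, the work surface at z = 0. Lengths are in m, angles in rad, forces in N, time in s.
With the tool pointing down it reaches from about 0.3 to 0.775 m from the base axis. Payload 14.6 kg.
Tool frame: the origin (TCP) lies on the centre line of the jaws, within the pads' length; the fingertips stand ctrl.tcp_to_tips ahead of it and the grasp point (between the pads) lies 2 mm behind it (ctrl.tcp_to_tips is the distance from the TCP to the fingertips, in m); z points along the fingers, y is the line along which they close (so a half turn about z gives the same grasp; the last joint's range is limited). The gripper opens to 94 mm and grips with 3 to 60 N. Pads are 16 mm wide; open, the fingers measure 119 mm over their backs; the gripper's body (75 mm by 177 mm) begins 78 mm behind the grasp point.
Start: joints at [1.155, 0.3, 1.521, -0, 1.321, -0.067], TCP at [0.188, 0.517, 0.222] pointing down, gripper open.
Joint ranges: [-3.03, 3.03], [-0.79, 2.21], [0.23, 2.52], [-1.04, 4.18], [0, 3.07], [-2.55, 2.55]. Speed limits (rad/s): [2.22, 2.22, 2.57, 3.14, 3.14, 3.14].

## Interface

Orientations are given as [roll, pitch, yaw] about the fixed x, y, z axes, in that order (R = Rz(yaw) Ry(pitch) Rx(roll)).
In Python, from station import telemetry, viewer, hand_in, ctrl gives the robot as it stands.
- The arm moves only by the tool step_arm, never from a script. Its argument "plan" is a list of rows, each an object of numbers: "dx", "dy", "dz": the shift along the tool's x, y, z scaled (see below); "rx", "ry", "rz": the turn, a rotation vector about the tool's x, y, z scaled (see below); "claw": the closure, from 0 (fully open) to 1 (shut). In form: [{"dx": .., "dy": .., "dz": .., "rx": .., "ry": .., "rz": .., "claw": ..}, ...]. A call has 1 to 10 rows; each row shifts and turns the commanded pose from where the row before left it, along the tool's axes as they then stand; what a row does not reach is not made up. The controller multiplies each number of a shift by 0.1 m and each number of a turn by 90 degrees. A row lasts 1/10 s, in which the tool goes at most 50 mm and 8.59 degrees, less where a joint would pass 70% of its speed; a pose out of reach is approached as far as the arm can. A call with a number of a shift or a turn outside -1 to 1 is refused whole. A call with a gripper value outside its range is refused whole. The fingers move at their own pace and stop on an object; "grip_force" is the grip in N (left out, the last holds). Time passes only in rows, so rows that do not move let the fingers close. It gives the time, the measured TCP pose, the force, the opening and the grip force at its end, in the units of the state.
- telemetry.get_obs(): the state, without advancing time (a new reading comes with each control period).
- viewer.camera(name): name is "scene" or "top"; returns a dict with "img" (420x560x3 uint8, red, green, blue), "z_map" (420x560 float32, m along the optical axis (not along the pixel's ray), 0 where there is no reading), "fx", "fy", "cx", "cy" (pixels), "R" (3x3) and "t" (3): a world point X has camera coordinates R X + t. Camera axes: x right, y down, z forward; pixel columns grow to the right and rows downward; lengths in m; the calibration is good to about 2 mm. A picture is of the moment at which its call begins.
- hand_in(): hands the job in; it is judged then, once.
Trained networks look in a picture, given as the dict that the camera call returned (one of the last four; its "shot" number tells which), for a name from the list of things; names that differ only in an ending like _2 or _b are one class to them, and where a whole thing is asked for, a point or a joint stands for the part that bears it (a point fixed in the world has none). Each returns a list of dicts, best first, with "score" (0 to 1); they miss things now and then, are a little off and sometimes report something else, mostly with a low value. They report only what shows in the picture. A call takes as long as a camera call.
- viewer.recognise(target, picture): "rect" ([left, top, right, bottom] in pixels, round what is visible of it).
The state is a dict: "time_s": time; "qpos": joint angles; "joint_vel": joint speeds; "tau": joint torques, N m; "ee_pos": TCP position; "eef_rot": TCP orientation; "force": force on the tool from outside, world axes, zero at the start; "moment": the same for the moment, N m; "grip_width": finger opening in m; "grip_force": force on a finger pad.
Only numpy, scipy, OpenCV 4.12 (cv2) and the standard library are available. Lean on these libraries where they do the work, as an engineer would, in place of code of your own. Each camera call takes 0.05 s, during which the arm holds its last target. There are 200 camera calls.

## Working session

There is one attempt and no reset: what is moved stays moved. The work goes in short steps, Python scripts to look and compute and a tool call to move; the robot and the scene stay as the last step left them, time stands still between calls to the robot, and variables do not carry over. Pictures are saved under pics/ and viewed, at most 10 in all, crops included, and the job is handed in when it is done.

Besides the shell and the picture viewer there is one more tool, called after ">>>" by a JSON object that holds its "api" and its "payload". step_arm: Moves the arm, as the interface text tells. Shifts and turns lie within -1 to 1; 1 stands for 0.1 m of shift or 90 degrees of turn. Its arguments: {"type":"object","properties":{"plan":{"type":"array"},"grip_force":{"type":"number"}},"required":["plan"]}

```bash
ls; mkdir -p pics; python3 - <<'E'
from station import telemetry, viewer, ctrl
import cv2, numpy as np
print(ctrl.tcp_to_tips, telemetry.get_obs())
ims=[]
for n in ("top","scene"):
    p=viewer.camera(n); cv2.imwrite(f"pics/{n}0.png",p["img"][:,:,::-1]); np.savez(f"{n}0.npz",**{k:p[k] for k in("img","z_map","fx","fy","cx","cy","R","t")})
    print(n,p["fx"],p["t"],p["R"].round(3).tolist())
    for t in ("station","hatch","hatch_handle","plug_gauge","ring_gauge","loupe"):
        print(t,[(np.round(d["rect"],1).tolist(),round(d["score"],2)) for d in viewer.recognise(t,p)[:2]])
E
```

```text
pics
0.017 {'time_s': 0.0, 'qpos': array([ 1.15544811e+00,  3.00492344e-01,  1.52161708e+00,  9.44856440e-06,
        1.32071369e+00, -6.66057705e-02]), 'joint_vel': array([-1.57181263e-03,  5.49596491e-04,  2.37343255e-05, -1.22810632e-03,
       -1.09859277e-03, -5.43109476e-04]), 'tau': array([-2.99466432e-03, -5.31803441e+01, -3.52725613e+01,  7.07658869e-02,
        2.45872897e-02, -1.16443448e-04]), 'ee_pos': array([0.18784179, 0.51665082, 0.22185944]), 'eef_rot': array([-3.14036553e+00, -9.10266866e-05,  2.79284781e+00]), 'force': array([-0.02737636,  1.10072672,  0.69244049]), 'moment': array([-0.00401296,  0.00890518, -0.02522721]), 'grip_force': 0.0, 'grip_width': 0.09424262027985152}
top 510.999627558586 [-0.10027     0.50882323  0.9545932 ] [[-0.006, -1.0, -0.006], [-0.993, 0.007, -0.114], [0.114, 0.006, -0.993]]
station [([223.0, 138.9, 360.4, 226.2], 0.62)]
hatch [([222.6, 156.1, 291.0, 218.2], 0.56)]
hatch_handle [([225.3, 152.8, 289.5, 217.2], 0.97)]
plug_gauge [([302.4, 171.5, 351.0, 185.8], 0.81)]
ring_gauge [([198.1, 175.7, 227.3, 203.5], 0.87)]
loupe [([350.7, 138.2, 373.6, 160.9], 0.66)]
scene 391.2310087802498 [-0.35379016  0.27049295  0.54495405] [[0.502, -0.865, -0.014], [-0.448, -0.246, -0.859], [0.739, 0.438, -0.511]]
station [([249.0, 180.8, 372.0, 260.0], 0.67)]
hatch [([263.6, 191.2, 315.6, 218.3], 0.83)]
hatch_handle [([263.4, 190.7, 316.2, 218.6], 0.79)]
plug_gauge [([317.7, 209.2, 358.1, 224.0], 0.8)]
ring_gauge []
loupe [([248.4, 181.0, 370.9, 259.2], 0.54), ([259.6, 192.5, 315.8, 218.1], 0.54)]
```

```bash
cat > h.py <<'E'
import numpy as np, cv2
def cloud(p):
    z=p["z_map"]; v,u=np.mgrid[:z.shape[0],:z.shape[1]]
    c=np.stack([(u-p["cx"])/p["fx"]*z,(v-p["cy"])/p["fy"]*z,z],-1)
    X=(c-p["t"])@p["R"]          # R^T (c-t)
    X[z<=0]=np.nan
    return X
def save(p):
    np.savez("top.npz",**{k:p[k] for k in("img","z_map","fx","fy","cx","cy","R","t")})
def ortho(p,fn,x0=.38,x1=.68,y0=-.34,y1=.12,zp=0.07,s=1700):
    # metric view of plane z=zp: right=-y, up=+x
    W,H=int((y1-y0)*s),int((x1-x0)*s)
    M=[]
    for c,r in((0,0),(W,0),(W,H),(0,H)):
        q=p["R"]@np.array([x1-r/s,y1-c/s,zp])+p["t"]; M.append([p["fx"]*q[0]/q[2]+p["cx"],p["fy"]*q[1]/q[2]+p["cy"]])
    A=cv2.getPerspectiveTransform(np.float32(M),np.float32([(0,0),(W,0),(W,H),(0,H)]))
    cv2.imwrite(fn,cv2.warpPerspective(p["img"],A,(W,H),flags=cv2.INTER_CUBIC)[:,:,::-1])
E
python3 - <<'E'
from h import *
p=dict(np.load("top0.npz")); X=cloud(p); ortho(p,"pics/o0.png")
Z=X[...,2]; x=X[...,0]; y=X[...,1]
roi=(x>.38)&(x<.66)&(y>-.36)&(y<.11)
print(np.histogram(Z[roi],bins=np.arange(-.01,.12,.005)))
def rect(lo,hi,extra=True):
    m=roi&(Z>lo)&(Z<hi)&extra
    r=cv2.minAreaRect((X[m][:,:2]*1000).astype(np.float32)); return m.sum(),r,np.median(Z[m])
for n,lo,hi in(("body",.04,.078),("handle",.0765,.1)): print(n,rect(lo,hi))
for n,b in(("gauge",(302,171,351,186)),("ring",(198,175,227,204)),("loupe",(350,138,374,161))):
    m=np.zeros(Z.shape,bool); m[b[1]-2:b[3]+2,b[0]-2:b[2]+2]=1
    print(n,rect(.057,.09,m) if n=="gauge" else rect(.008,.05,m))
E
```

```text
(array([   19,  6221, 13934,   330,   171,   438,    84,    69,   134,
          64,    92,   326,  5031,   814,   213,   888,  1830,    58,
         110,   198,     1,     0,     0,     0,     0]), array([-0.01 , -0.005,  0.   ,  0.005,  0.01 ,  0.015,  0.02 ,  0.025,
        0.03 ,  0.035,  0.04 ,  0.045,  0.05 ,  0.055,  0.06 ,  0.065,
        0.07 ,  0.075,  0.08 ,  0.085,  0.09 ,  0.095,  0.1  ,  0.105,
        0.11 ,  0.115]))
body (np.int64(9247), ((577.6049194335938, -138.67947387695312), (163.91905212402344, 246.4868927001953), 7.314533233642578), np.float64(0.05407420763309749))
handle (np.int64(318), ((561.261962890625, -144.19894409179688), (123.47112274169922, 213.33267211914062), 5.740809440612793), np.float64(0.0855576015827723))
gauge (np.int64(471), ((574.3948974609375, -208.42727661132812), (30.52737808227539, 99.07087707519531), 4.464934825897217), np.float64(0.06845337231515132))
ring (np.int64(500), ((561.3336181640625, 7.981880187988281), (51.985084533691406, 62.83311462402344), 8.355179786682129), np.float64(0.016823672676954025))
loupe (np.int64(286), ((638.1363525390625, -284.75152587890625), (40.79902648925781, 37.78723907470703), 85.92594909667969), np.float64(0.02569506475907695))
```

View pics/o0.png

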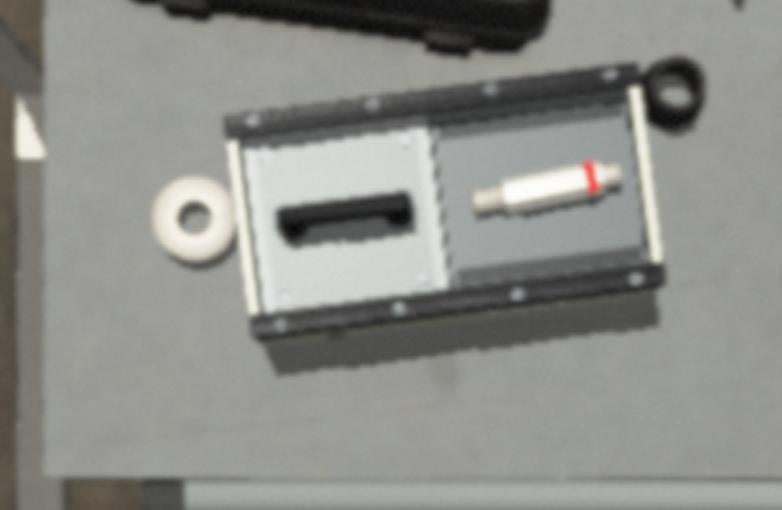

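Rectified view: the box's rail corners are near (226,115), (637,66), (664,283) and (252,338). The hatch is on the left with its handle from (280,215) to (410,205). The gauge lies on the deck from (473,203) to (620,172). The ring is at (195,220), and the loupe is at (675,92). Next I refine these with depth.

```bash
cat >> h.py <<'E'
def axes(P):
    c=P.mean(0); w,V=np.linalg.eigh(np.cov((P-c).T)); return c,V[:,1]
def box2w(c,yaw,q):
    R=np.array([[np.cos(yaw),-np.sin(yaw)],[np.sin(yaw),np.cos(yaw)]]); return R@np.array(q)+c
E
python3 - <<'E'
from h import *
p=dict(np.load("top0.npz")); X=cloud(p); Z=X[...,2]; g=p["img"].astype(int).max(-1)
c0=np.array([.562,-.1416]); yaw=.119
print("cam",-p["R"].T@p["t"])
R=lambda a:np.array([[np.cos(a),-np.sin(a)],[np.sin(a),np.cos(a)]])
# rays intersected with plane z
v,u=np.mgrid[:420,:560]; d=np.stack([(u-p["cx"])/p["fx"],(v-p["cy"])/p["fy"],np.ones(u.shape)],-1)@p["R"]; C=-p["R"].T@p["t"]
def plane(z): return (C+d*((z-C[2])/d[...,2])[...,None])[...,:2]
for it in range(3):
    P=plane(.071); B=(P-c0)@R(yaw)
    m=(g<75)&(np.abs(Z-.071)<.006)&(np.abs(B[...,0])>.048)&(np.abs(B[...,0])<.072)&(np.abs(B[...,1])<.13)
    r=cv2.minAreaRect((P[m]*1000).astype(np.float32)); pts=B[m]
    far=pts[pts[:,0]>0]; near=pts[pts[:,0]<0]
    a=[-np.polyfit(q[:,1],q[:,0],1)[0] for q in(far,near)]
    print(m.sum(),r,"far x",np.percentile(far[:,0],[2,98]),"near",np.percentile(near[:,0],[2,98]),"y",np.percentile(pts[:,1],[.5,99.5]),"slope",a)
    yaw+=np.mean(a)
    P2=(P-c0)@R(yaw); q=P2[m]; off=[(np.median(q[q[:,0]>0,0])+np.median(q[q[:,0]<0,0]))/2,(np.percentile(q[:,1],.5)+np.percentile(q[:,1],99.5))/2]
    c0=c0+R(yaw)@off; print("box",c0,yaw)
# bright end wall midpoints, z=.067
Ph=(plane(.0855)-c0)@R(yaw); Bz=(X[...,:2]-c0)@R(yaw)
m=(g<75)&(Z>.079)&(np.abs(Bz[...,0])<.03)&(np.abs(Bz[...,1]-.059)<.05)
c,ax=axes(Ph[m]); print("handle box",m.sum(),c,ax,np.percentile(Ph[m],[2,98],axis=0),np.median(Z[m]))
m=(Z>.0575)&(Z<.08)&(np.abs(Bz[...,0])<.05)&(np.abs(Bz[...,1]+.058)<.054)&(g>100)
Pg=plane(.064)
c,ax=axes(Pg[m]); r=cv2.minAreaRect((Pg[m]*1000).astype(np.float32)); print("gauge w",m.sum(),c,np.arctan2(-ax[0],ax[1]),r,np.median(Z[m]))
md=(np.abs(Bz[...,0])<.045)&(np.abs(Bz[...,1]+.058)<.05)&~cv2.dilate(m.astype(np.uint8),np.ones((7,7))).astype(bool)
print("deck z",np.nanmedian(Z[md]),"bench z",np.nanmedian(Z[(X[...,0]>.41)&(X[...,0]<.46)&(np.abs(X[...,1]+.15)<.15)]))
for k in((0,.059),(0,-.061),(-.02,.059)): print(k,box2w(c0,yaw,k))
E
```

```text
cam [ 0.39594583 -0.10927396  1.00572831]
1066 ((561.3157348632812, -143.06295776367188), (130.82086181640625, 240.41192626953125), 7.48567533493042) far x [0.05182563 0.06473554] near [-0.06649169 -0.05259432] y [-0.12024024  0.1133746 ] slope [np.float64(0.031543982103168916), np.float64(0.024801502772967665)]
box [ 0.56014077 -0.14545229] 0.14717274243806827
1066 ((561.3157348632812, -143.06295776367188), (130.82086181640625, 240.41192626953125), 7.48567533493042) far x [0.05370838 0.06475967] near [-0.06447784 -0.05173324] y [-0.11704275  0.11704275] slope [np.float64(0.00341566273235916), np.float64(-0.003257508293258594)]
box [ 0.56013739 -0.14545594] 0.14725181965761855
1066 ((561.3157348632812, -143.06295776367188), (130.82086181640625, 240.41192626953125), 7.48567533493042) far x [0.05370526 0.06475804] near [-0.06448236 -0.0517314 ] y [-0.11704433  0.11704433] slope [np.float64(0.0033367385588595738), np.float64(-0.0033362528962925533)]
box [ 0.56013737 -0.14545595] 0.14725206248890205
handle box 246 [0.00185837 0.06298614] [0.021771   0.99976298] [[-0.00351485  0.02707958]
 [ 0.00719915  0.0990957 ]] 0.08579113466453331
gauge w 483 [ 0.56953665 -0.20449446] 0.08712959985171942 ((566.6080322265625, -206.0767822265625), (87.63055419921875, 108.45808410644531), 5.703365802764893) 0.06845076079533229
deck z 0.05296006114140442 bench z 0.0009727683153346826
(0, 0.059) [ 0.55148087 -0.08709445]
(0, -0.061) [ 0.56908732 -0.20579581]
(-0.02, 0.059) [ 0.53169731 -0.09002886]
```

```bash
cat >> h.py <<'E'
def sample(p,I,P3):
    q=P3@p["R"].T+p["t"]; u=p["fx"]*q[:,0]/q[:,2]+p["cx"]; v=p["fy"]*q[:,1]/q[:,2]+p["cy"]
    return cv2.remap(I,u.astype(np.float32)[None],v.astype(np.float32)[None],cv2.INTER_LINEAR)[0]
def grid(x0,x1,y0,y1,z,n=1.0):
    x,y=np.meshgrid(np.arange(x0,x1+.1,n),np.arange(y0,y1+.1,n)); return np.stack([x.ravel(),y.ravel(),np.full(x.size,z)],-1)/1000
def put(G,c,a):
    R=np.array([[np.cos(a),-np.sin(a),0],[np.sin(a),np.cos(a),0],[0,0,1]]); return G@R.T+[c[0],c[1],0]
def search(f,x0,s):
    from scipy.optimize import minimize
    x0=np.array(x0); return min((minimize(f,x0+np.array(s)*k,method="Nelder-Mead",options=dict(initial_simplex=[x0+np.array(s)*(k+d) for d in([0,0,0],[1,0,0],[0,1,0],[0,0,1])],xatol=1e-5,fatol=1e-3)) for k in ([-1,-1,-1],[1,1,1],[-1,1,-1],[1,-1,0],[0,0,0]) for k in [np.array(k)/2]),key=lambda r:r.fun)
E
python3 - <<'E'
from h import *
p=dict(np.load("top0.npz")); I=p["img"].astype(np.float32).mean(-1)
dark=[grid(59,65,-122,122,71),grid(-65,-53,-122,122,71)]
lite=[grid(67,71,-110,122,71),grid(-51,-48,-110,110,71),grid(-53,50,118,122,67),grid(-53,50,-122,-118,67)]
out=[grid(-53,50,124,128,67),grid(-53,50,-128,-124,67),grid(54,64,124,128,71),grid(-64,-54,124,128,71),grid(54,64,-128,-124,71),grid(-64,-54,-128,-124,71)]
S=lambda G,w:sample(p,I,put(G,w[:2],w[2])).mean()
def f(w): return sum(S(G,w) for G in dark)-sum(S(G,w) for G in lite)-.6*sum(S(G,w) for G in out[2:])+.6*sum(S(G,w) for G in out[:2])
r=search(f,[.562,-.1416,.126],[.006,.006,.03]); print("box",r.x,r.fun)
bx=r.x
# handle (dark bar top at z=.0855) with lit plate around
hd=[grid(-6,6,-39,39,85.5)]; hl=[grid(9,12,-40,40,85.5),grid(-6,6,42,45,85.5),grid(-6,6,-45,-42,85.5)]
def fh(w): return 3*S(hd[0],w)-sum(S(G,w) for G in hl)
c=box2w(bx[:2],bx[2],(0,.059)); r=search(fh,[c[0],c[1],bx[2]],[.006,.006,.03]); print("handle",r.x,"expected",c)
gl=[grid(-8,8,-25,20,68)]; 
gi=[grid(-9,9,-20,20,67)]; go=[grid(13,16,-20,20,60),grid(-16,-13,-20,20,60)]; ge=[grid(-5,5,-43,43,63),grid(-5,5,48,51,60),grid(-5,5,-51,-48,60)]
def fg(w): return -2*S(gi[0],w)+sum(S(G,w) for G in go)-2*S(ge[0],w)+sum(S(G,w) for G in ge[1:])
r=search(fg,[.569,-.204,.15],[.008,.008,.1]); print("gauge",r.x)
E
```

```text
box [ 0.56402889 -0.14113035  0.14054338] -698.9801025390625
handle [ 0.5527552  -0.08278091  0.13031374] expected [ 0.55576411 -0.08271208]
gauge [ 0.57377589 -0.20456876  0.21156998]
```

>>> {"api": "step_arm", "payload": {"plan": [{"dx": -0.37, "dy": -0.33, "claw": 0.45}, {"dx": -0.37, "dy": -0.33, "claw": 0.45}, {"dx": -0.37, "dy": -0.33, "claw": 0.45}, {"dx": -0.37, "dy": -0.33, "claw": 0.45}, {"dx": -0.37, "dy": -0.33, "claw": 0.45}, {"dx": -0.37, "dy": -0.33, "claw": 0.45}, {"dx": -0.37, "dy": -0.33, "claw": 0.45}, {"dx": -0.37, "dy": -0.33, "claw": 0.45}, {"dx": -0.37, "dy": -0.33, "claw": 0.45}, {"dx": -0.37, "dy": -0.33, "claw": 0.45}]}}

```text
$.plan[0]: bad value
```

>>> {"api": "step_arm", "payload": {"plan": [{"rz": 0.09, "claw": 0.45}, {"rz": 0.09, "claw": 0.45}, {"rz": 0.09, "claw": 0.45}, {"rz": 0.09, "claw": 0.45}, {"rz": 0.09, "claw": 0.45}, {"rz": 0.09, "claw": 0.45}, {"rz": 0.09, "claw": 0.45}, {"rz": 0.014, "claw": 0.45}, {"claw": 0.45}]}}

```text
$.plan[0]: bad value
```

>>> {"api": "step_arm", "payload": {"plan": [{"dx": -0.37, "dy": -0.33, "dz": 0, "rx": 0, "ry": 0, "rz": 0, "claw": 0.45}], "grip_force": 20}}

```text
time_s: 0.8
ee_pos: [0.2103, 0.4749, 0.2218]
eef_rot: [-3.141, -0.001, 2.796]
force: [1.1, -0.3, -0.2]
grip_width: 0.0893
grip_force: 0.0
```

>>> {"api": "step_arm", "payload": {"plan": [{"dx": -0.37, "dy": -0.33, "dz": 0, "rx": 0, "ry": 0, "rz": 0, "claw": 0.45}, {"dx": -0.37, "dy": -0.33, "dz": 0, "rx": 0, "ry": 0, "rz": 0, "claw": 0.45}, {"dx": -0.37, "dy": -0.33, "dz": 0, "rx": 0, "ry": 0, "rz": 0, "claw": 0.45}, {"dx": -0.37, "dy": -0.33, "dz": 0, "rx": 0, "ry": 0, "rz": 0, "claw": 0.45}, {"dx": -0.37, "dy": -0.33, "dz": 0, "rx": 0, "ry": 0, "rz": 0, "claw": 0.45}, {"dx": -0.37, "dy": -0.33, "dz": 0, "rx": 0, "ry": 0, "rz": 0, "claw": 0.45}, {"dx": -0.37, "dy": -0.33, "dz": 0, "rx": 0, "ry": 0, "rz": 0, "claw": 0.45}, {"dx": -0.37, "dy": -0.33, "dz": 0, "rx": 0, "ry": 0, "rz": 0, "claw": 0.45}, {"dx": -0.37, "dy": -0.33, "dz": 0, "rx": 0, "ry": 0, "rz": 0, "claw": 0.45}, {"dx": -0.37, "dy": -0.33, "dz": 0, "rx": 0, "ry": 0, "rz": 0, "claw": 0.45}]}}

```text
time_s: 1.8
ee_pos: [0.447, 0.0346, 0.2228]
eef_rot: [3.141, 0.001, 2.793]
force: [1.3, 0.1, -0.0]
grip_width: 0.0519
grip_force: 0.0
```

>>> {"api": "step_arm", "payload": {"plan": [{"dx": 0, "dy": 0, "dz": 0, "rx": 0, "ry": 0, "rz": 0.09, "claw": 0.45}, {"dx": 0, "dy": 0, "dz": 0, "rx": 0, "ry": 0, "rz": 0.09, "claw": 0.45}, {"dx": 0, "dy": 0, "dz": 0, "rx": 0, "ry": 0, "rz": 0.09, "claw": 0.45}, {"dx": 0, "dy": 0, "dz": 0, "rx": 0, "ry": 0, "rz": 0.09, "claw": 0.45}, {"dx": 0, "dy": 0, "dz": 0, "rx": 0, "ry": 0, "rz": 0.09, "claw": 0.45}, {"dx": 0, "dy": 0, "dz": 0, "rx": 0, "ry": 0, "rz": 0.09, "claw": 0.45}, {"dx": 0, "dy": 0, "dz": 0, "rx": 0, "ry": 0, "rz": 0.09, "claw": 0.45}, {"dx": 0, "dy": 0, "dz": 0, "rx": 0, "ry": 0, "rz": 0.014, "claw": 0.45}, {"dx": 0, "dy": 0, "dz": 0, "rx": 0, "ry": 0, "rz": 0, "claw": 0.45}]}}

```text
time_s: 2.7
ee_pos: [0.4464, 0.0366, 0.2225]
eef_rot: [3.141, 0.0, 1.784]
force: [-0.8, -0.2, -0.8]
grip_width: 0.0516
grip_force: 0.0
```

>>> {"api": "step_arm", "payload": {"plan": [{"dx": -0.438, "dy": 0.123, "dz": 0, "rx": 0, "ry": 0, "rz": 0, "claw": 0.45}, {"dx": -0.438, "dy": 0.123, "dz": 0, "rx": 0, "ry": 0, "rz": 0, "claw": 0.45}, {"dx": -0.438, "dy": 0.123, "dz": 0, "rx": 0, "ry": 0, "rz": 0, "claw": 0.45}, {"dx": -0.438, "dy": 0.123, "dz": 0, "rx": 0, "ry": 0, "rz": 0, "claw": 0.45}, {"dx": -0.438, "dy": 0.123, "dz": 0, "rx": 0, "ry": 0, "rz": 0, "claw": 0.45}, {"dx": -0.438, "dy": 0.123, "dz": 0, "rx": 0, "ry": 0, "rz": 0, "claw": 0.45}, {"dx": 0, "dy": 0, "dz": 0.4, "rx": 0, "ry": 0, "rz": 0, "claw": 0.45}, {"dx": 0, "dy": 0, "dz": 0.4, "rx": 0, "ry": 0, "rz": 0, "claw": 0.45}, {"dx": 0, "dy": 0, "dz": 0.3, "rx": 0, "ry": 0, "rz": 0, "claw": 0.45}, {"dx": 0, "dy": 0, "dz": 0, "rx": 0, "ry": 0, "rz": 0, "claw": 0.45}]}}

```text
time_s: 3.7
ee_pos: [0.5716, -0.2043, 0.1083]
eef_rot: [-3.136, -0.004, 1.784]
force: [-0.5, -0.6, -0.0]
grip_width: 0.0516
grip_force: 0.0
```

>>> {"api": "step_arm", "payload": {"plan": [{"dx": 0, "dy": 0.02, "dz": 0.15, "rx": 0, "ry": 0, "rz": 0, "claw": 0.45}, {"dx": 0, "dy": 0, "dz": 0.15, "rx": 0, "ry": 0, "rz": 0, "claw": 0.45}, {"dx": 0, "dy": 0, "dz": 0.08, "rx": 0, "ry": 0, "rz": 0, "claw": 0.45}, {"dx": 0, "dy": 0, "dz": 0, "rx": 0, "ry": 0, "rz": 0, "claw": 0.45}, {"dx": 0, "dy": 0, "dz": 0, "rx": 0, "ry": 0, "rz": 0, "claw": 0.45}]}}

```text
time_s: 4.2
ee_pos: [0.5756, -0.2046, 0.0749]
eef_rot: [3.141, 0.0, 1.781]
force: [-0.1, -0.0, -0.1]
grip_width: 0.0516
grip_force: 0.0
```

>>> {"api": "step_arm", "payload": {"plan": [{"dx": 0, "dy": 0, "dz": 0.03, "rx": 0, "ry": 0, "rz": 0, "claw": 0.45}, {"dx": 0, "dy": 0, "dz": 0, "rx": 0, "ry": 0, "rz": 0, "claw": 0.6}, {"dx": 0, "dy": 0, "dz": 0, "rx": 0, "ry": 0, "rz": 0, "claw": 0.7}, {"dx": 0, "dy": 0, "dz": 0, "rx": 0, "ry": 0, "rz": 0, "claw": 0.9}, {"dx": 0, "dy": 0, "dz": 0, "rx": 0, "ry": 0, "rz": 0, "claw": 0.9}, {"dx": 0, "dy": 0, "dz": 0, "rx": 0, "ry": 0, "rz": 0, "claw": 0.9}, {"dx": 0, "dy": 0, "dz": 0, "rx": 0, "ry": 0, "rz": 0, "claw": 0.9}, {"dx": 0, "dy": 0, "dz": 0, "rx": 0, "ry": 0, "rz": 0, "claw": 0.9}], "grip_force": 20}}

```text
time_s: 5.0
ee_pos: [0.5754, -0.2046, 0.0715]
eef_rot: [3.142, 0.0, 1.781]
force: [-1.6, 0.7, 1.4]
grip_width: 0.0183
grip_force: 20.0
```

>>> {"api": "step_arm", "payload": {"plan": [{"dx": 0, "dy": 0, "dz": -0.2, "rx": 0, "ry": 0, "rz": 0, "claw": 0.9}, {"dx": 0, "dy": 0, "dz": -0.4, "rx": 0, "ry": 0, "rz": 0, "claw": 0.9}, {"dx": 0, "dy": -0.2, "dz": 0, "rx": 0, "ry": 0, "rz": 0, "claw": 0.9}, {"dx": 0, "dy": -0.3, "dz": 0, "rx": 0, "ry": 0, "rz": 0, "claw": 0.9}, {"dx": 0, "dy": -0.3, "dz": 0, "rx": 0, "ry": 0, "rz": 0, "claw": 0.9}, {"dx": 0, "dy": -0.3, "dz": 0, "rx": 0, "ry": 0, "rz": 0, "claw": 0.9}, {"dx": 0, "dy": -0.24, "dz": 0, "rx": 0, "ry": 0, "rz": 0, "claw": 0.9}, {"dx": 0, "dy": 0, "dz": 0.3, "rx": 0, "ry": 0, "rz": 0, "claw": 0.9}, {"dx": 0, "dy": 0, "dz": 0.3, "rx": 0, "ry": 0, "rz": 0, "claw": 0.9}, {"dx": 0, "dy": 0, "dz": 0, "rx": 0, "ry": 0, "rz": 0, "claw": 0.9}]}}

```text
time_s: 6.0
ee_pos: [0.4427, -0.2316, 0.0686]
eef_rot: [-3.138, -0.004, 1.781]
force: [-0.3, -0.5, -0.5]
grip_width: 0.0186
grip_force: 20.0
```

>>> {"api": "step_arm", "payload": {"plan": [{"dx": 0, "dy": 0, "dz": 0.2, "rx": 0, "ry": 0, "rz": 0, "claw": 0.9}, {"dx": 0, "dy": 0, "dz": 0.2, "rx": 0, "ry": 0, "rz": 0, "claw": 0.9}, {"dx": 0, "dy": 0, "dz": 0.06, "rx": 0, "ry": 0, "rz": 0, "claw": 0.9}, {"dx": 0, "dy": 0, "dz": 0, "rx": 0, "ry": 0, "rz": 0, "claw": 0.9}, {"dx": 0, "dy": 0, "dz": 0, "rx": 0, "ry": 0, "rz": 0, "claw": 0.9}]}}

```text
time_s: 6.5
ee_pos: [0.445, -0.2328, 0.0267]
eef_rot: [3.141, 0.001, 1.781]
force: [0.2, -0.7, -0.9]
grip_width: 0.0186
grip_force: 20.0
```

Creep down to contact.

>>> {"api": "step_arm", "payload": {"plan": [{"dx": 0, "dy": 0, "dz": 0.03, "rx": 0, "ry": 0, "rz": 0, "claw": 0.9}, {"dx": 0, "dy": 0, "dz": 0.02, "rx": 0, "ry": 0, "rz": 0, "claw": 0.9}, {"dx": 0, "dy": 0, "dz": 0.01, "rx": 0, "ry": 0, "rz": 0, "claw": 0.9}, {"dx": 0, "dy": 0, "dz": 0, "rx": 0, "ry": 0, "rz": 0, "claw": 0.9}, {"dx": 0, "dy": 0, "dz": 0, "rx": 0, "ry": 0, "rz": 0, "claw": 0.9}]}}

```text
time_s: 7.0
ee_pos: [0.4444, -0.2326, 0.0196]
eef_rot: [3.141, 0.0, 1.781]
force: [0.0, 0.2, -0.5]
grip_width: 0.0187
grip_force: 20.0
```

>>> {"api": "step_arm", "payload": {"plan": [{"dx": 0, "dy": 0, "dz": 0.01, "rx": 0, "ry": 0, "rz": 0, "claw": 0.9}, {"dx": 0, "dy": 0, "dz": 0, "rx": 0, "ry": 0, "rz": 0, "claw": 0.9}]}}

```text
time_s: 7.2
ee_pos: [0.4445, -0.2326, 0.0194]
eef_rot: [3.141, 0.0, 1.781]
force: [-5.7, 3.4, 14.3]
grip_width: 0.0186
grip_force: 20.0
```

>>> {"api": "step_arm", "payload": {"plan": [{"dx": 0, "dy": 0, "dz": 0, "rx": 0, "ry": 0, "rz": 0, "claw": 0.7}, {"dx": 0, "dy": 0, "dz": 0, "rx": 0, "ry": 0, "rz": 0, "claw": 0.6}, {"dx": 0, "dy": 0, "dz": 0, "rx": 0, "ry": 0, "rz": 0, "claw": 0.5}, {"dx": 0, "dy": 0, "dz": -0.1, "rx": 0, "ry": 0, "rz": 0, "claw": 0.5}, {"dx": 0, "dy": 0, "dz": -0.4, "rx": 0, "ry": 0, "rz": 0, "claw": 0.5}, {"dx": 0, "dy": 0, "dz": -0.45, "rx": 0, "ry": 0, "rz": 0, "claw": 0.5}, {"dx": 0, "dy": 0, "dz": -0.45, "rx": 0, "ry": 0, "rz": 0, "claw": 0.5}, {"dx": 0, "dy": 0, "dz": -0.4, "rx": 0, "ry": 0, "rz": 0.05, "claw": 0.5}, {"dx": 0.3, "dy": 0.3, "dz": 0, "rx": 0, "ry": 0, "rz": 0, "claw": 0.5}, {"dx": 0.3, "dy": 0.3, "dz": 0, "rx": 0, "ry": 0, "rz": 0, "claw": 0.5}]}}

```text
time_s: 8.2
ee_pos: [0.4966, -0.1649, 0.2007]
eef_rot: [3.139, 0.002, 1.7]
force: [0.7, -1.4, -0.0]
grip_width: 0.0472
grip_force: 0.0
```

>>> {"api": "step_arm", "payload": {"plan": [{"dx": 0.3, "dy": 0.3, "dz": 0, "rx": 0, "ry": 0, "rz": 0, "claw": 0.5}, {"dx": 0.3, "dy": 0.3, "dz": 0, "rx": 0, "ry": 0, "rz": 0, "claw": 0.5}, {"dx": 0.14, "dy": 0.08, "dz": 0.2, "rx": 0, "ry": 0, "rz": 0, "claw": 0.5}, {"dx": 0, "dy": 0, "dz": 0.3, "rx": 0, "ry": 0, "rz": 0, "claw": 0.5}, {"dx": 0, "dy": 0, "dz": 0.1, "rx": 0, "ry": 0, "rz": 0, "claw": 0.5}, {"dx": 0, "dy": 0, "dz": 0, "rx": 0, "ry": 0, "rz": 0, "claw": 0.5}]}}

```text
time_s: 8.8
ee_pos: [0.553, -0.0829, 0.1378]
eef_rot: [-3.139, -0.001, 1.702]
force: [0.9, -0.5, 0.2]
grip_width: 0.0468
grip_force: 0.0
```

```bash
python3 - <<'E'
from station import telemetry, viewer
o=telemetry.get_obs();print(o["time_s"],o["ee_pos"],o["eef_rot"])
p=viewer.camera("scene");import cv2
print([viewer.recognise("plug_gauge",p)[:2]])
cv2.imwrite("pics/s1.png",cv2.resize(p["img"][120:360,150:470,::-1],None,fx=2.4,fy=2.4,interpolation=cv2.INTER_CUBIC))
E
```

```text
8.8 [ 0.55303626 -0.08294151  0.1378476 ] [-3.13946575e+00 -7.22359485e-04  1.70247088e+00]
[[{'rect': [301.8, 265.6, 345.9, 280.2], 'score': 0.9}]]
```

View pics/s1.png

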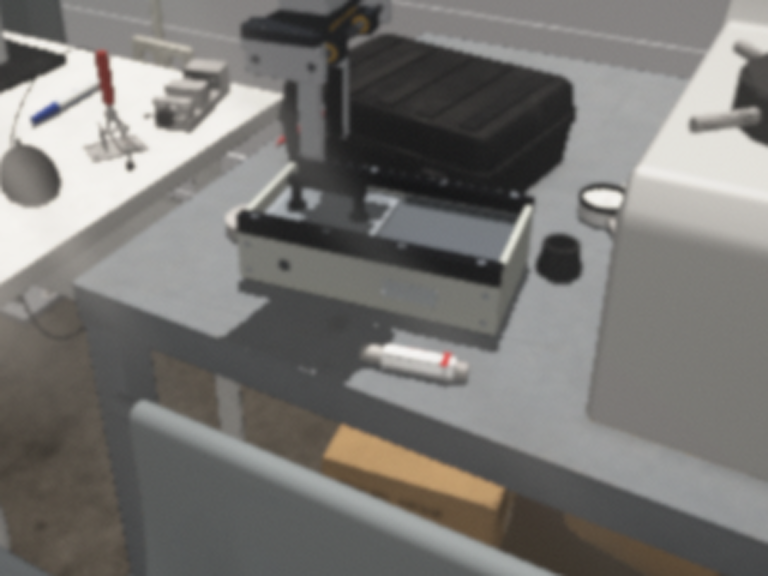

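The gauge lies flat on the bench in front of the box at (415,362), and the gripper is over the hatch handle at (330,190). I'll descend and grip it.

>>> {"api": "step_arm", "payload": {"plan": [{"dx": 0, "dy": 0.01, "dz": 0.3, "rx": 0, "ry": 0, "rz": 0, "claw": 0.5}, {"dx": 0, "dy": 0, "dz": 0.2, "rx": 0, "ry": 0, "rz": 0, "claw": 0.5}, {"dx": 0, "dy": 0, "dz": 0.1, "rx": 0, "ry": 0, "rz": 0, "claw": 0.5}, {"dx": 0, "dy": 0, "dz": 0, "rx": 0, "ry": 0, "rz": 0, "claw": 0.5}, {"dx": 0, "dy": 0, "dz": 0, "rx": 0, "ry": 0, "rz": 0, "claw": 0.7}, {"dx": 0, "dy": 0, "dz": 0, "rx": 0, "ry": 0, "rz": 0, "claw": 0.8}]}}

```text
time_s: 9.5
ee_pos: [0.5553, -0.083, 0.0799]
eef_rot: [3.14, 0.001, 1.703]
force: [0.5, 0.5, 0.3]
grip_width: 0.0344
grip_force: 0.0
```

>>> {"api": "step_arm", "payload": {"plan": [{"dx": 0, "dy": 0, "dz": 0, "rx": 0, "ry": 0, "rz": 0, "claw": 0.95}, {"dx": 0, "dy": 0, "dz": 0, "rx": 0, "ry": 0, "rz": 0, "claw": 1}, {"dx": 0, "dy": 0, "dz": 0, "rx": 0, "ry": 0, "rz": 0, "claw": 1}, {"dx": 0, "dy": 0, "dz": 0, "rx": 0, "ry": 0, "rz": 0, "claw": 1}], "grip_force": 40}}

```text
time_s: 9.9
ee_pos: [0.5549, -0.0827, 0.0788]
eef_rot: [3.141, 0.0, 1.703]
force: [0.2, 0.2, 3.3]
grip_width: 0.0126
grip_force: 40.0
```

>>> {"api": "step_arm", "payload": {"plan": [{"dx": 0, "dy": 0, "dz": -0.03, "rx": 0, "ry": 0, "rz": 0, "claw": 1}, {"dx": 0, "dy": 0, "dz": -0.05, "rx": 0, "ry": 0, "rz": 0, "claw": 1}, {"dx": 0, "dy": 0, "dz": -0.035, "rx": 0, "ry": 0, "rz": 0, "claw": 1}, {"dx": 0, "dy": 0, "dz": 0, "rx": 0, "ry": 0, "rz": 0, "claw": 1}, {"dx": 0, "dy": 0, "dz": 0, "rx": 0, "ry": 0, "rz": 0, "claw": 1}]}}

```text
time_s: 10.4
ee_pos: [0.5546, -0.0827, 0.0899]
eef_rot: [-3.141, -0.0, 1.703]
force: [-0.8, -1.1, -3.2]
grip_width: 0.0128
grip_force: 40.0
```

>>> {"api": "step_arm", "payload": {"plan": [{"dx": -0.05, "dy": 0, "dz": 0, "rx": 0, "ry": 0, "rz": 0, "claw": 1}, {"dx": -0.1, "dy": 0, "dz": 0, "rx": 0, "ry": 0, "rz": 0, "claw": 1}, {"dx": -0.15, "dy": 0, "dz": 0, "rx": 0, "ry": 0, "rz": 0, "claw": 1}, {"dx": -0.15, "dy": 0, "dz": 0, "rx": 0, "ry": 0, "rz": 0, "claw": 1}, {"dx": -0.1, "dy": 0, "dz": 0, "rx": 0, "ry": 0, "rz": 0, "claw": 1}, {"dx": -0.05, "dy": 0, "dz": 0, "rx": 0, "ry": 0, "rz": 0, "claw": 1}, {"dx": 0, "dy": 0, "dz": 0, "rx": 0, "ry": 0, "rz": 0, "claw": 1}]}}

```text
time_s: 11.1
ee_pos: [0.5625, -0.143, 0.0898]
eef_rot: [-3.141, -0.0, 1.702]
force: [-0.5, -0.3, -4.8]
grip_width: 0.0128
grip_force: 40.0
```

Sliding freely; continue to near the end stop.

>>> {"api": "step_arm", "payload": {"plan": [{"dx": -0.05, "dy": 0, "dz": 0, "rx": 0, "ry": 0, "rz": 0, "claw": 1}, {"dx": -0.12, "dy": 0, "dz": 0, "rx": 0, "ry": 0, "rz": 0, "claw": 1}, {"dx": -0.15, "dy": 0, "dz": 0, "rx": 0, "ry": 0, "rz": 0, "claw": 1}, {"dx": -0.12, "dy": 0, "dz": 0, "rx": 0, "ry": 0, "rz": 0, "claw": 1}, {"dx": -0.08, "dy": 0, "dz": 0, "rx": 0, "ry": 0, "rz": 0, "claw": 1}, {"dx": -0.03, "dy": 0, "dz": 0, "rx": 0, "ry": 0, "rz": 0, "claw": 1}, {"dx": 0, "dy": 0, "dz": 0, "rx": 0, "ry": 0, "rz": 0, "claw": 1}, {"dx": 0, "dy": 0, "dz": 0, "rx": 0, "ry": 0, "rz": 0, "claw": 1}]}}

```text
time_s: 11.9
ee_pos: [0.5697, -0.1965, 0.0899]
eef_rot: [-3.141, -0.0, 1.703]
force: [0.6, -1.0, -4.5]
grip_width: 0.0125
grip_force: 40.0
```

>>> {"api": "step_arm", "payload": {"plan": [{"dx": -0.02, "dy": 0, "dz": 0, "rx": 0, "ry": 0, "rz": 0, "claw": 1}, {"dx": -0.01, "dy": 0, "dz": 0, "rx": 0, "ry": 0, "rz": 0, "claw": 1}, {"dx": 0, "dy": 0, "dz": 0, "rx": 0, "ry": 0, "rz": 0, "claw": 1}]}}

```text
time_s: 12.2
ee_pos: [0.5702, -0.1997, 0.09]
eef_rot: [3.142, 0.0, 1.703]
force: [-1.2, -0.3, -3.6]
grip_width: 0.0127
grip_force: 40.0
```

>>> {"api": "step_arm", "payload": {"plan": [{"dx": -0.01, "dy": 0, "dz": 0, "rx": 0, "ry": 0, "rz": 0, "claw": 1}, {"dx": -0.01, "dy": 0, "dz": 0, "rx": 0, "ry": 0, "rz": 0, "claw": 1}, {"dx": 0, "dy": 0, "dz": 0, "rx": 0, "ry": 0, "rz": 0, "claw": 1}, {"dx": 0, "dy": 0, "dz": 0, "rx": 0, "ry": 0, "rz": 0, "claw": 1}]}}

```text
time_s: 12.6
ee_pos: [0.5704, -0.2017, 0.0899]
eef_rot: [3.142, -0.0, 1.703]
force: [-0.5, -0.8, -5.3]
grip_width: 0.0126
grip_force: 40.0
```

>>> {"api": "step_arm", "payload": {"plan": [{"dx": -0.01, "dy": 0, "dz": 0, "rx": 0, "ry": 0, "rz": 0, "claw": 1}, {"dx": 0, "dy": 0, "dz": 0, "rx": 0, "ry": 0, "rz": 0, "claw": 1}, {"dx": 0, "dy": 0, "dz": 0, "rx": 0, "ry": 0, "rz": 0, "claw": 1}]}}

```text
time_s: 12.9
ee_pos: [0.5705, -0.2022, 0.09]
eef_rot: [-3.141, -0.001, 1.703]
force: [-1.5, 4.8, -1.9]
grip_width: 0.0128
grip_force: 40.0
```

>>> {"api": "step_arm", "payload": {"plan": [{"dx": -0.005, "dy": 0, "dz": 0.015, "rx": 0, "ry": 0, "rz": 0, "claw": 1}, {"dx": 0, "dy": 0, "dz": 0.01, "rx": 0, "ry": 0, "rz": 0, "claw": 1}, {"dx": 0, "dy": 0, "dz": 0.005, "rx": 0, "ry": 0, "rz": 0, "claw": 1}, {"dx": 0, "dy": 0, "dz": 0, "rx": 0, "ry": 0, "rz": 0, "claw": 1}]}}

```text
time_s: 13.3
ee_pos: [0.5708, -0.2022, 0.0873]
eef_rot: [3.141, -0.001, 1.703]
force: [-1.4, 8.9, 0.6]
grip_width: 0.0126
grip_force: 40.0
```

>>> {"api": "step_arm", "payload": {"plan": [{"dx": 0, "dy": 0, "dz": 0.005, "rx": 0, "ry": 0, "rz": 0, "claw": 1}, {"dx": 0, "dy": 0, "dz": 0, "rx": 0, "ry": 0, "rz": 0, "claw": 1}]}}

```text
time_s: 13.5
ee_pos: [0.5708, -0.2022, 0.0869]
eef_rot: [3.141, -0.001, 1.703]
force: [-2.5, 9.5, 1.8]
grip_width: 0.0126
grip_force: 40.0
```

>>> {"api": "step_arm", "payload": {"plan": [{"dx": 0, "dy": 0, "dz": 0.003, "rx": 0, "ry": 0, "rz": 0, "claw": 0.85}, {"dx": 0, "dy": 0, "dz": 0, "rx": 0, "ry": 0, "rz": 0, "claw": 0.7}, {"dx": 0, "dy": 0, "dz": 0, "rx": 0, "ry": 0, "rz": 0, "claw": 0.6}, {"dx": 0, "dy": 0, "dz": 0, "rx": 0, "ry": 0, "rz": 0, "claw": 0.6}, {"dx": 0, "dy": 0, "dz": -0.2, "rx": 0, "ry": 0, "rz": 0, "claw": 0.6}, {"dx": 0, "dy": 0, "dz": -0.4, "rx": 0, "ry": 0, "rz": 0, "claw": 0.7}, {"dx": 0, "dy": 0, "dz": -0.4, "rx": 0, "ry": 0, "rz": 0, "claw": 0.74}, {"dx": -0.1, "dy": 0, "dz": 0, "rx": 0, "ry": 0, "rz": 0, "claw": 0.74}, {"dx": -0.1, "dy": 0, "dz": 0, "rx": 0, "ry": 0, "rz": 0, "claw": 0.74}, {"dx": 0, "dy": 0, "dz": 0, "rx": 0, "ry": 0, "rz": 0, "claw": 0.74}]}}

```text
time_s: 14.5
ee_pos: [0.5728, -0.2241, 0.1847]
eef_rot: [-3.14, -0.001, 1.701]
force: [0.1, 0.3, -0.6]
grip_width: 0.0245
grip_force: 0.0
```

```bash
python3 - <<'E'
from station import telemetry, viewer
from h import *
p=viewer.camera("top"); save(p); ortho(p,"pics/o2.png",.46,.66,-.28,.0,.024,2600)
for t in("finger_post","hatch_handle","bar","disc"): print(t,[(np.round(d["rect"],1).tolist(),round(d["score"],2)) for d in viewer.recognise(t,p)[:2]])
E
```

```text
finger_post [([241.1, 169.0, 281.6, 211.9], 0.87), ([221.5, 146.6, 305.9, 225.8], 0.67)]
hatch_handle [([289.8, 151.1, 297.2, 163.5], 0.47), ([240.3, 169.0, 278.1, 210.1], 0.23)]
bar [([243.8, 166.4, 270.4, 174.7], 0.44), ([199.2, 174.1, 226.2, 203.4], 0.28)]
disc [([240.0, 164.8, 278.1, 211.2], 0.64)]
```

View pics/o2.png

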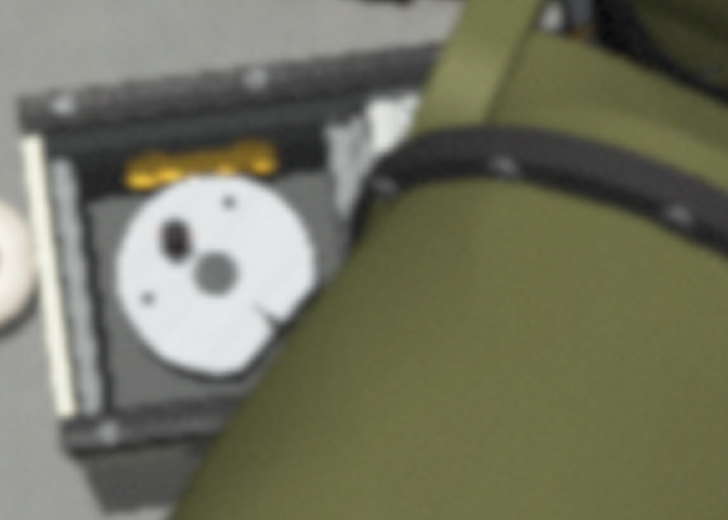

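The picture shows the disc axis at (216,273) and the post base near (178,246). The flat is at lower right near (290,330) and the bar is at the top (200,165). In the box frame the post is at about +47°, so the short way is about 133° counter-clockwise. I'll turn the tool with the post so the pads stay tangential.

>>> {"api": "step_arm", "payload": {"plan": [{"dx": 0.39, "dy": 0.036, "dz": 0, "rx": 0, "ry": 0, "rz": 0, "claw": 0.7}, {"dx": 0.39, "dy": 0.036, "dz": 0, "rx": 0, "ry": 0, "rz": 0, "claw": 0.7}, {"dx": 0.39, "dy": 0.036, "dz": 0, "rx": 0, "ry": 0, "rz": 0, "claw": 0.7}, {"dx": 0.4, "dy": 0.036, "dz": 0, "rx": 0, "ry": 0, "rz": 0, "claw": 0.7}, {"dx": 0, "dy": 0, "dz": 0, "rx": 0, "ry": 0, "rz": 0.09, "claw": 0.7}, {"dx": 0, "dy": 0, "dz": 0, "rx": 0, "ry": 0, "rz": 0.09, "claw": 0.7}, {"dx": 0, "dy": 0, "dz": 0, "rx": 0, "ry": 0, "rz": 0.09, "claw": 0.7}, {"dx": 0, "dy": 0, "dz": 0, "rx": 0, "ry": 0, "rz": 0.09, "claw": 0.7}, {"dx": 0, "dy": 0, "dz": 0, "rx": 0, "ry": 0, "rz": 0.09, "claw": 0.7}, {"dx": 0, "dy": 0, "dz": 0, "rx": 0, "ry": 0, "rz": 0.026, "claw": 0.7}]}}

```text
time_s: 15.75
ee_pos: [0.5668, -0.0652, 0.1859]
eef_rot: [-3.141, 0.0, 0.95]
force: [-0.3, -0.2, -0.2]
grip_width: 0.0282
grip_force: 0.0
```

>>> {"api": "step_arm", "payload": {"plan": [{"dx": 0, "dy": 0, "dz": 0, "rx": 0, "ry": 0, "rz": 0, "claw": 0.7}, {"dx": 0, "dy": 0, "dz": 0, "rx": 0, "ry": 0, "rz": 0, "claw": 0.7}]}}

```text
time_s: 15.95
ee_pos: [0.5668, -0.0653, 0.186]
eef_rot: [-3.141, 0.0, 0.957]
force: [0.7, -0.2, -0.5]
grip_width: 0.0281
grip_force: 0.0
```

>>> {"api": "step_arm", "payload": {"plan": [{"dx": -0.01, "dy": 0, "dz": 0.4, "rx": 0, "ry": 0, "rz": 0, "claw": 0.7}, {"dx": 0, "dy": 0, "dz": 0.4, "rx": 0, "ry": 0, "rz": 0, "claw": 0.7}, {"dx": 0, "dy": 0, "dz": 0.2, "rx": 0, "ry": 0, "rz": 0, "claw": 0.7}, {"dx": 0, "dy": 0, "dz": 0.15, "rx": 0, "ry": 0, "rz": 0, "claw": 0.7}, {"dx": 0, "dy": 0, "dz": 0.15, "rx": 0, "ry": 0, "rz": 0, "claw": 0.7}, {"dx": 0, "dy": 0, "dz": 0.1, "rx": 0, "ry": 0, "rz": 0, "claw": 0.7}, {"dx": 0, "dy": 0, "dz": 0, "rx": 0, "ry": 0, "rz": 0, "claw": 0.7}, {"dx": 0, "dy": 0, "dz": 0, "rx": 0, "ry": 0, "rz": 0, "claw": 0.7}]}}

```text
time_s: 16.75
ee_pos: [0.5667, -0.0663, 0.0468]
eef_rot: [3.141, -0.0, 0.955]
force: [0.2, 0.4, 0.4]
grip_width: 0.0282
grip_force: 0.0
```

>>> {"api": "step_arm", "payload": {"plan": [{"dx": 0, "dy": 0, "dz": 0.02, "rx": 0, "ry": 0, "rz": 0, "claw": 0.8}, {"dx": 0, "dy": 0, "dz": 0, "rx": 0, "ry": 0, "rz": 0, "claw": 0.85}, {"dx": 0, "dy": 0, "dz": 0, "rx": 0, "ry": 0, "rz": 0, "claw": 0.9}, {"dx": 0, "dy": 0, "dz": 0, "rx": 0, "ry": 0, "rz": 0, "claw": 0.95}, {"dx": 0, "dy": 0, "dz": 0, "rx": 0, "ry": 0, "rz": 0, "claw": 1}, {"dx": 0, "dy": 0, "dz": 0, "rx": 0, "ry": 0, "rz": 0, "claw": 1}, {"dx": 0, "dy": 0, "dz": 0, "rx": 0, "ry": 0, "rz": 0, "claw": 1}], "grip_force": 12}}

```text
time_s: 17.45
ee_pos: [0.567, -0.0664, 0.0447]
eef_rot: [3.14, -0.001, 0.955]
force: [5.4, -0.6, -0.5]
grip_width: 0.0118
grip_force: 12.0
```

>>> {"api": "step_arm", "payload": {"plan": [{"dx": -0.002, "dy": -0.028, "dz": 0, "rx": 0, "ry": 0, "rz": -0.09, "claw": 1}, {"dx": -0.002, "dy": -0.028, "dz": 0, "rx": 0, "ry": 0, "rz": -0.09, "claw": 1}, {"dx": -0.002, "dy": -0.028, "dz": 0, "rx": 0, "ry": 0, "rz": -0.09, "claw": 1}, {"dx": -0.002, "dy": -0.028, "dz": 0, "rx": 0, "ry": 0, "rz": -0.09, "claw": 1}, {"dx": 0, "dy": 0, "dz": 0, "rx": 0, "ry": 0, "rz": 0, "claw": 1}]}}

```text
time_s: 17.95
ee_pos: [0.5561, -0.0628, 0.0447]
eef_rot: [3.14, 0.0, 1.523]
force: [2.5, -1.3, 2.5]
grip_width: 0.0113
grip_force: 12.0
```

>>> {"api": "step_arm", "payload": {"plan": [{"dx": -0.002, "dy": -0.028, "dz": 0, "rx": 0, "ry": 0, "rz": -0.09, "claw": 1}, {"dx": -0.002, "dy": -0.028, "dz": 0, "rx": 0, "ry": 0, "rz": -0.09, "claw": 1}, {"dx": -0.002, "dy": -0.028, "dz": 0, "rx": 0, "ry": 0, "rz": -0.09, "claw": 1}, {"dx": -0.002, "dy": -0.028, "dz": 0, "rx": 0, "ry": 0, "rz": -0.09, "claw": 1}, {"dx": -0.002, "dy": -0.028, "dz": 0, "rx": 0, "ry": 0, "rz": -0.09, "claw": 1}, {"dx": -0.002, "dy": -0.028, "dz": 0, "rx": 0, "ry": 0, "rz": -0.09, "claw": 1}, {"dx": 0, "dy": 0, "dz": 0, "rx": 0, "ry": 0, "rz": 0, "claw": 1}]}}

```text
time_s: 18.65
ee_pos: [0.5412, -0.0691, 0.0447]
eef_rot: [3.141, 0.002, 2.369]
force: [5.1, -2.5, 0.8]
grip_width: 0.0116
grip_force: 12.0
```

>>> {"api": "step_arm", "payload": {"plan": [{"dx": -0.002, "dy": -0.028, "dz": 0, "rx": 0, "ry": 0, "rz": -0.09, "claw": 1}, {"dx": -0.002, "dy": -0.028, "dz": 0, "rx": 0, "ry": 0, "rz": -0.09, "claw": 1}, {"dx": -0.002, "dy": -0.028, "dz": 0, "rx": 0, "ry": 0, "rz": -0.09, "claw": 1}, {"dx": -0.002, "dy": -0.028, "dz": 0, "rx": 0, "ry": 0, "rz": -0.09, "claw": 1}, {"dx": -0.002, "dy": -0.028, "dz": 0, "rx": 0, "ry": 0, "rz": -0.09, "claw": 1}, {"dx": -0.002, "dy": -0.028, "dz": 0, "rx": 0, "ry": 0, "rz": -0.09, "claw": 1}, {"dx": 0, "dy": -0.013, "dz": 0, "rx": 0, "ry": 0, "rz": -0.04, "claw": 1}, {"dx": 0, "dy": 0, "dz": 0, "rx": 0, "ry": 0, "rz": 0, "claw": 1}, {"dx": 0, "dy": 0, "dz": 0, "rx": 0, "ry": 0, "rz": 0, "claw": 1}]}}

```text
time_s: 19.55
ee_pos: [0.5359, -0.0855, 0.0447]
eef_rot: [-3.141, 0.002, -3.008]
force: [5.8, -0.3, 1.0]
grip_width: 0.0115
grip_force: 12.0
```

>>> {"api": "step_arm", "payload": {"plan": [{"dx": 0, "dy": 0, "dz": 0, "rx": 0, "ry": 0, "rz": 0, "claw": 0.85}, {"dx": 0, "dy": 0, "dz": 0, "rx": 0, "ry": 0, "rz": 0, "claw": 0.7}, {"dx": 0, "dy": 0, "dz": 0, "rx": 0, "ry": 0, "rz": 0, "claw": 0.7}, {"dx": 0, "dy": 0, "dz": -0.2, "rx": 0, "ry": 0, "rz": 0, "claw": 0.7}, {"dx": 0, "dy": 0, "dz": -0.4, "rx": 0, "ry": 0, "rz": 0, "claw": 0.7}, {"dx": 0, "dy": 0, "dz": -0.45, "rx": 0, "ry": 0, "rz": 0, "claw": 0.7}, {"dx": 0, "dy": 0, "dz": -0.45, "rx": 0, "ry": 0, "rz": 0, "claw": 0.7}, {"dx": 0.1, "dy": 0.45, "dz": 0, "rx": 0, "ry": 0, "rz": 0, "claw": 0.7}, {"dx": 0.1, "dy": 0.45, "dz": 0, "rx": 0, "ry": 0, "rz": 0, "claw": 0.7}, {"dx": 0.1, "dy": 0.45, "dz": 0, "rx": 0, "ry": 0, "rz": 0, "claw": 0.7}]}}

```text
time_s: 20.55
ee_pos: [0.4858, 0.0455, 0.1942]
eef_rot: [3.142, -0.0, -3.005]
force: [1.1, 0.6, 0.3]
grip_width: 0.0282
grip_force: 0.0
```

>>> {"api": "step_arm", "payload": {"plan": [{"dx": 0.1, "dy": 0.45, "dz": 0, "rx": 0, "ry": 0, "rz": 0, "claw": 0.7}, {"dx": 0.1, "dy": 0.45, "dz": 0, "rx": 0, "ry": 0, "rz": 0, "claw": 0.7}, {"dx": 0.1, "dy": 0.45, "dz": 0, "rx": 0, "ry": 0, "rz": 0, "claw": 0.7}, {"dx": 0, "dy": 0, "dz": 0, "rx": 0, "ry": 0, "rz": 0, "claw": 0.7}]}}

```text
time_s: 20.95
ee_pos: [0.4366, 0.1775, 0.1942]
eef_rot: [3.141, -0.0, -3.0]
force: [-0.4, -0.9, -1.0]
grip_width: 0.0282
grip_force: 0.0
```

```bash
python3 - <<'E'
from station import telemetry, viewer
from h import *
p=viewer.camera("top"); save(p); ortho(p,"pics/o3.png",.42,.66,-.32,.02,.024,2300)
I=p["img"].astype(np.float32).mean(-1); S=lambda G,w:sample(p,I,put(G,w[:2],w[2])).mean()
hd=grid(-6,6,-39,39,93.5); hl=[grid(9,12,-40,40,93.5),grid(-6,6,42,45,93.5),grid(-6,6,-45,-42,93.5)]
r=search(lambda w:3*S(hd,w)-sum(S(G,w) for G in hl),[.5708,-.2022,.132],[.006,.006,.03]); print("handle",r.x)
print(telemetry.get_obs()["time_s"])
E
```

```text
handle [ 0.56743961 -0.20056438  0.11826529]
21.0
```

View pics/o3.png

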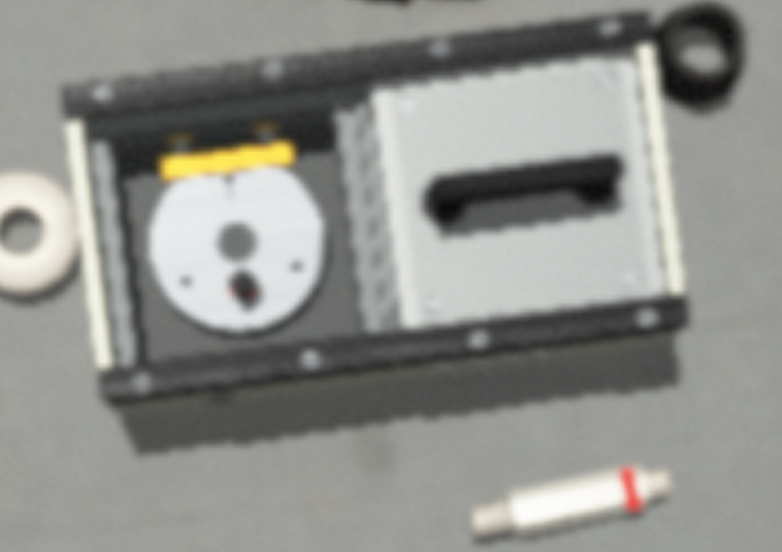

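The bar (230,160) lies fully on the disc's flat with the post at (243,290), the gauge is on the bench, and the ring and loupe haven't moved. I'll zoom in on the end stop to check for a gap.

```bash
python3 - <<'E'
from h import *
p=dict(np.load("top.npz")); ortho(p,"pics/o4.png",.50,.66,-.29,-.12,.06,4000)
im=cv2.imread("pics/o4.png"); cv2.imwrite("pics/o4.png",cv2.resize(im,(640,602)) [:600])
X=cloud(p); I=p["img"].astype(np.float32).mean(-1)
# brightness profile along box y at z=60, averaged over x strip
for y in np.arange(-124,-104,1.): print(int(y),round(float(sample(p,I,put(grid(-45,45,y,y,60),(.5628,-.142),.131)).mean())),end=" | ")
B=put(X.reshape(-1,3)-[.5628,-.142,0],(0,0),-.131)
for y in(-110,-60,-8):
  for x in(-40,40):
    m=(abs(B[:,0]-x/1000)<.008)&(abs(B[:,1]-y/1000)<.006); print(x,y,np.nanmedian(B[m,2]).round(4))
E
```

```text
-124 187 | -123 207 | -122 222 | -121 229 | -120 228 | -119 221 | -118 208 | -117 196 | -116 192 | -115 196 | -114 203 | -113 209 | -112 211 | -111 211 | -110 207 | -109 203 | -108 199 | -107 194 | -106 190 | -105 186 | -40 -110 0.0615
40 -110 0.0612
-40 -60 0.0615
40 -60 0.0612
-40 -8 0.0606
40 -8 0.0604
```

View pics/o4.png

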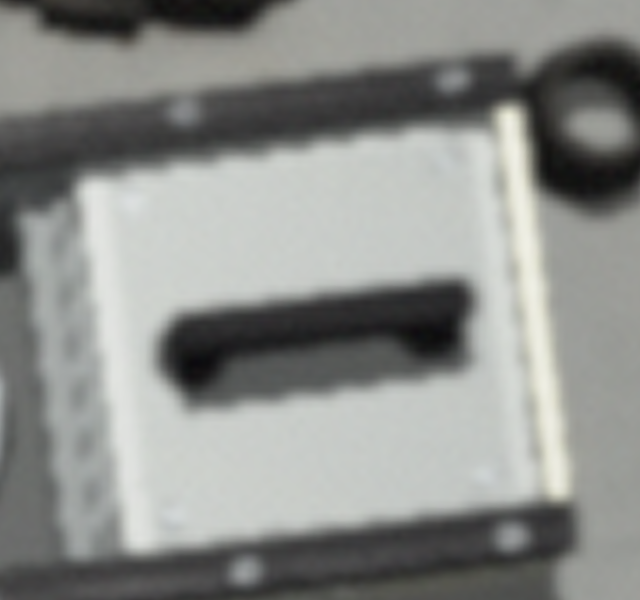

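The plate lies flat (about 61 mm at all corners) and meets the end wall at (520,300) with no dark gap, so I'm handing in.

```bash
python3 -c "
from station import hand_in
print(hand_in())"
```

```text
the job is handed in; nothing more can be done
None
```

I handed the job in at about 21 s of robot time: the gauge is on the bench in front of the box, the hatch lies flat against the end stop, and the disc's flat sits square on the fully forward bar; the ring gauge and loupe were not touched, and no verdict came back.

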